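# Lock the sprung sample hatch of the bench analyser

## Task

The analyser's sample hatch has sprung open. Shut it and lock it with its black wing fastener: bring the wing to the white open marks, press the hatch down with it and feel for the slot without forcing it (the catch plate inside has worked a little out of line, so the marks are only a guide) until the cross bar drops through and the hatch is home, then push the fastener right in and turn it a quarter turn clockwise, towards the red dots, until it springs out into its locked detent, and let go. Leave the small bottle, the pot and the dish beside it where they stand.

Things in the scene. Friction and masses are not known exactly. Their poses are not given: they have to be found in the camera images.
- analyser: white bench instrument with grey side cheeks, fixed, 237 deep x 284 wide x 146 mm high; origin at the middle of its underside, x to its back, y to its left, z up. Its face slopes at 30 degrees, from 60 mm high at the front (local x -115 mm) up to 142 mm (x +28 mm), so the face normal leans 30 degrees from vertical to the front. Blue hatch left on the face, display and keys right.
- hatch (a joint): angle (rad) of the blue hatch plate (126 up the slope x 140 wide x 8 mm), hinged on its UPPER (far) edge: 0 = home, parallel to the face; 0.28 = popped up to its stop, normal 14 degrees from vertical. A spring pushes it open with about 3 N at the wing. Unless the cross bar below the wing meets its slot, it lands on the catch plate and stops the hatch hard at about 0.075.
- hatch_hinge (a point): middle of the hatch's hinge axis, at its upper edge. Axes turn with the hatch: x up along the plate, away from its free lower edge, y along the hinge to the left, z outward, square to the plate. The fastener's turning axis is parallel to z, at x = -100 mm, y = 0; the plate's outer face is at z = +4 mm.
- wing_grip (a point): point on the fastener's black wing and turning axis, 30 mm above the hatch's outer face when not pressed. The wing is a bar 46 long x 12 mm thick, from 16 to 42 mm above that face, white line along its top; its hub below (33 mm diameter) reaches from 10 to 14 mm. Axes: x along the wing, y across it, z outward along the turning axis.
- wing (a joint): angle (rad) of the wing, growing CLOCKWISE seen from outside. 0 = wing up and down the slope, at the two white open marks; 1.571 = wing across, at the two red dots. The catch plate hidden below has slipped by up to 0.45 rad either way: call it s. The cross bar passes the slot at s (within 0.1) and locks at s + 1.571 (within 0.12). Stops at -0.65 and 2.15; stays where it is left.
- stud (a joint): how far (m) the fastener is pressed in along its axis: 0 free, 0.006 hard stop; its spring pushes out with 7 N at 0, 13 N at 0.006. Once the hatch is home with the bar through the slot, it turns out of the slot only while pressed in over 0.004. Between slot and detent it cannot rise above 0.004; in the detent it springs out to about 0.0015 and holds the hatch home.
- bottle_small: small glass bottle with orange cap, 44 mm diameter, 88 mm high, loose beside the analyser; origin at the middle of its underside
- pot_salt: white screw-cap pot with yellow cap, 52 mm diameter, 82 mm high, loose beside the analyser; origin at the middle of its underside
- petri_2: closed petri dish, 90 mm diameter, 15 mm high, loose beside the analyser; origin at the middle of its underside
- crossbar: steel cross bar at the foot of the fastener, 28 x 5 x 6 mm, hidden under the hatch; it turns with the wing and points along it. Origin at its middle, on the turning axis, 24 mm below the hatch's outer face when not pressed; x along the bar, z outward. It must not be forced against the catch plate with over 80 N.

How it is judged:
By the outcome, as a careful person would: the job done as asked, in the order asked, and still so for the second after the job is handed in, with the robot touching nothing.
It also fails if it takes over 64 s, if anything falls off the work surface, if the arm or the gripper's body presses on something with over 40 N, if the wrist force passes 120 N, or if a joint passes its speed limit or range.

## Robot

A 6-joint arm with a two-finger parallel gripper is mounted at the origin on a cart in front of the work surface, level with it; the furniture and walls round the work are solid. World frame = base frame: x ahead of the robot, y to its left, z up, the work surface at z = 0. Lengths are in m, angles in degrees, forces in N, time in s.
With the tool pointing down it reaches from about 0.35 to 0.875 m from the base axis. Payload 4.2 kg.
Tool frame: the origin (TCP) lies midway between the tips of the shut fingers; the grasp point (between the pads) lies 19 mm behind it; z points along the fingers, y is the line along which they close (so a half turn about z gives the same grasp; the last joint's range is limited). The gripper opens to 87 mm and grips with 3 to 60 N. Pads are 19 mm wide; open, the fingers measure 117 mm over their backs; the gripper's body (75 mm by 190 mm) begins 51 mm behind the grasp point.
Start: joints at [89.989, 22.042, 0.453, 0, -68.411, -14.817], TCP at [0.16, 0.604, 0.223] pointing down, gripper open.
Joint ranges: [-179.83, 179.83], [-69.29, 118.12], [-61.27, 80.66], [-181.25, 117.63], [-171.15, -9.14], [-177.46, 177.46]. Speed limits (degrees/s): [159.86, 159.86, 180, 180, 180, 180].

## Interface

Orientations are given as [roll, pitch, yaw] about the fixed x, y, z axes, in that order (R = Rz(yaw) Ry(pitch) Rx(roll)).
In Python, from workcell import env gives the robot as it stands. The module is installed in compiled form; this text tells all that it offers. Calls block until the motion is done:
- env.goto(position, orientation): joint-space move of the TCP to a pose.
- env.move_straight(position, rotation=None, rate=0.15, force_limit=None): straight line of the TCP; rotation=None keeps the orientation; rate is the mean speed in m/s. With force_limit (N) it stops when the force on the tool has changed by that much, and returns True; else False.
- env.set_joints(angles): joint-space move.
- env.gripper_to(opening, grasp_force=None): opening from 0.0 (shut) to 1.0 (fully open); grasp_force is the grip in N (None keeps the last); returns when the fingers have stopped.
- env.dwell(seconds).
- env.inverse_kinematics(position, orientation): joint angles nearest the present ones, or None.
- env.read_state(): the state.
- env.grab_frame(name): name is "side" or "top"; returns a dict with "image" (400x640x3 uint8, blue, green, red), "fx", "fy", "cx", "cy" (pixels), "position" and "orientation" of the camera in the world. Camera axes: x right, y up, looking along -z (the intrinsics and any distortion apply to the point x, -y, -z); pixel columns grow to the right and rows downward; lengths in m; the calibration is good to about 2 mm. A picture is of the moment at which its call begins. There is no depth.
A pose or a line that the arm cannot do raises env.Unreachable and nothing moves.
- env.close_job(): hands the job in; it is judged then, once.
Trained networks look in a picture, given as the dict that the camera call returned (one of the last four; its "shot" number tells which), for a name from the list of things; names that differ only in an ending like _2 or _b are one class to them, and where a whole thing is asked for, a point or a joint stands for the part that bears it (a point fixed in the world has none). Each returns a list of dicts, best first, with "score" (0 to 1); they miss things now and then, are a little off and sometimes report something else, mostly with a low value. They report only what shows in the picture. A call takes as long as a camera call.
- env.search_frame(picture, thing): "xyz" ([x, y, z] in m, in world coordinates, good to about 4 mm: the middle of the surface that is visible of it).
- env.trace(picture, thing): "mask" (400x640 bool, what is visible of it).
The state is a dict: "clock": time; "joint_positions": joint angles; "qvel": joint speeds; "joint_torque": joint torques, N m; "position": TCP position; "tool_rot": TCP orientation; "force": force on the tool from outside, world axes, zero at the start; "wrist_torque": the same for the moment, N m; "opening": opening from 0.0 (shut) to 1.0 (fully open); "finger_force": force on a finger pad.
Only numpy, scipy, OpenCV 4.12 (cv2) and the standard library are available. Lean on these libraries where they do the work, as an engineer would, in place of code of your own. Each camera call takes 0.05 s, during which the arm holds its last target. There are 200 camera calls.

## Working session

There is one attempt and no reset: what is moved stays moved. The work goes in short steps, each a Python script; the robot and the scene stay as the last script left them, time stands still between calls to the robot, and variables do not carry over. Pictures are saved under pics/ and viewed, at most 10 in all, crops included, and the job is handed in when it is done.

```bash
mkdir -p pics; cat > h.py <<'E'
import numpy as np, cv2
from scipy.spatial.transform import Rotation as R
from workcell import env
def proj(f,p):
    Rc=R.from_euler('xyz',f['orientation'],degrees=True).as_matrix()
    q=(np.atleast_2d(p)-np.array(f['position']))@Rc
    return np.c_[f['fx']*q[:,0]/-q[:,2]+f['cx'], -f['fy']*q[:,1]/-q[:,2]+f['cy']]
def ray(f,u,v):
    Rc=R.from_euler('xyz',f['orientation'],degrees=True).as_matrix()
    return np.array(f['position']),Rc@np.array([(u-f['cx'])/f['fx'],-(v-f['cy'])/f['fy'],-1.])
E
python3 - <<'E'
from h import *
for n in("side","top"):
    f=env.grab_frame(n); cv2.imwrite(f"pics/{n}0.png",f["image"])
    print(n,{k:f[k] for k in f if k!='image'})
    for t in("analyser","hatch","wing_grip","bottle_small","pot_salt","petri_2"):
        print(t,[(np.round(d["xyz"],4),round(d["score"],2)) for d in env.search_frame(f,t)[:2]])
print(env.read_state())
E
```

```text
side {'fx': 373.26072875951496, 'fy': 373.26072875951496, 'cx': 316.9478222872928, 'cy': 197.53100251889958, 'position': array([0.45758754, 0.63222335, 0.7030207 ]), 'orientation': array([  49.84685819,    0.95448624, -168.84540843]), 'shot': 1}
analyser [(array([0.6218, 0.1308, 0.1252]), 0.6)]
hatch [(array([0.5695, 0.0939, 0.1313]), 0.79)]
wing_grip [(array([0.5289, 0.0821, 0.1487]), 0.76)]
bottle_small [(array([0.6005, 0.2504, 0.0586]), 0.77)]
pot_salt []
petri_2 [(array([ 0.5371, -0.1769,  0.0148]), 0.66)]
top {'fx': 479.1248050858857, 'fy': 479.1248050858857, 'cx': 316.21526687525915, 'cy': 205.1432531109707, 'position': array([ 0.5220528 , -0.00624853,  1.16309613]), 'orientation': array([  4.30424778,  -1.23257314, -89.71661573]), 'shot': 2}
analyser [(array([0.6209, 0.0559, 0.1419]), 0.95)]
hatch [(array([0.5673, 0.0774, 0.1322]), 0.77)]
wing_grip [(array([0.5327, 0.0724, 0.1575]), 0.54)]
bottle_small [(array([0.6012, 0.2257, 0.0901]), 0.69)]
pot_salt [(array([ 0.6753, -0.123 ,  0.0828]), 0.74)]
petri_2 [(array([ 0.5543, -0.1586,  0.0163]), 0.76)]
{'clock': 0.7, 'joint_positions': array([ 8.99905784e+01,  2.20384288e+01,  4.53236485e-01, -2.26549540e-04,
       -6.84110387e+01, -1.48164529e+01]), 'qvel': array([-0.04592012, -0.07365782, -0.00995014, -0.01489022, -0.08018653,
        0.02216411]), 'joint_torque': array([ 2.29283469e-04, -3.90330398e+01,  1.87587082e+01,  4.22362000e+00,
        1.55730225e-02, -1.05261037e-05]), 'position': array([0.15989823, 0.60417999, 0.22258795]), 'tool_rot': array([-1.79996410e+02,  1.16746286e-03, -1.48259578e+01]), 'force': array([ 1.06562161,  0.23308294, -0.2663532 ]), 'wrist_torque': array([-0.02199798, -0.00577115,  0.03025589]), 'finger_force': 0.0, 'opening': 0.9977797910096324}
```

View pics/top0.png

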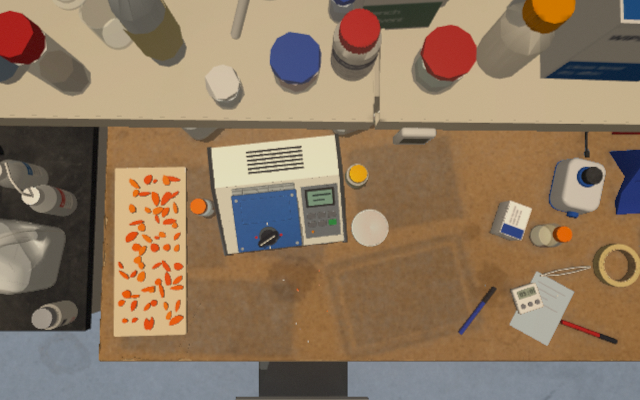

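View pics/side0.png

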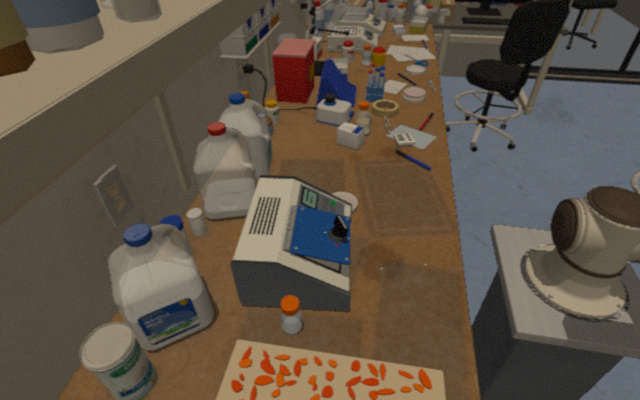

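The top view shows the analyser (pixels ~210-345, 135-255), slightly yawed, with the blue hatch at (232-305, 188-250). The black wing is at (268,237), turned obliquely. The side view agrees: wing at (340,230), orange bottle at (291,315). Next I'll fit the hatch corners.

```bash
cat > m.py <<'E'
from h import *
fs={n:env.grab_frame(n) for n in("side","top")}
out=[]
for n,f in fs.items():
    im=f["image"].astype(int); m=env.trace(f,"hatch")[0]["mask"]
    w=env.trace(f,"wing_grip"); wm=w[0]["mask"] if w else m*0
    b=((im[...,0]-im[...,2]>45)).astype(np.uint8)&cv2.dilate(m.astype(np.uint8),np.ones((9,9)))
    b|=wm.astype(np.uint8)&cv2.dilate(m.astype(np.uint8),np.ones((5,5)))
    c=max(cv2.findContours(b,0,1)[0],key=cv2.contourArea); h=cv2.convexHull(c)
    for e in np.arange(.01,.1,.005):
        a=cv2.approxPolyDP(h,e*cv2.arcLength(h,True),True)
        if len(a)<=4: break
    ys,xs=np.nonzero(wm); print(n,a[:,0].tolist(),b.sum(),'wing',xs.min(),xs.max(),ys.min(),ys.max(),len(w))
    g=f["image"].copy(); cv2.polylines(g,[a],True,(0,255,255),1)
    x,y=a[:,0].mean(0).astype(int); g=f["image"] [y-45:y+45,x-65:x+65]; q=g.copy()
    o=cv2.resize(q,None,fx=6,fy=6,interpolation=cv2.INTER_CUBIC)
    cv2.polylines(o,[((a-[x-65,y-45])*6+3).astype(np.int32)],True,(0,255,255),1)
    print('crop origin',x-65,y-45); cv2.imwrite(f"pics/{n}1.png",o)
E
python3 m.py
```

```text
side [[299, 206], [349, 220], [348, 263], [290, 251]] 2452 wing 331 347 216 238 1
crop origin 256 190
top [[294, 190], [300, 244], [239, 251], [232, 196]] 3331 wing 259 276 231 246 1
crop origin 201 175
```

View pics/top1.png

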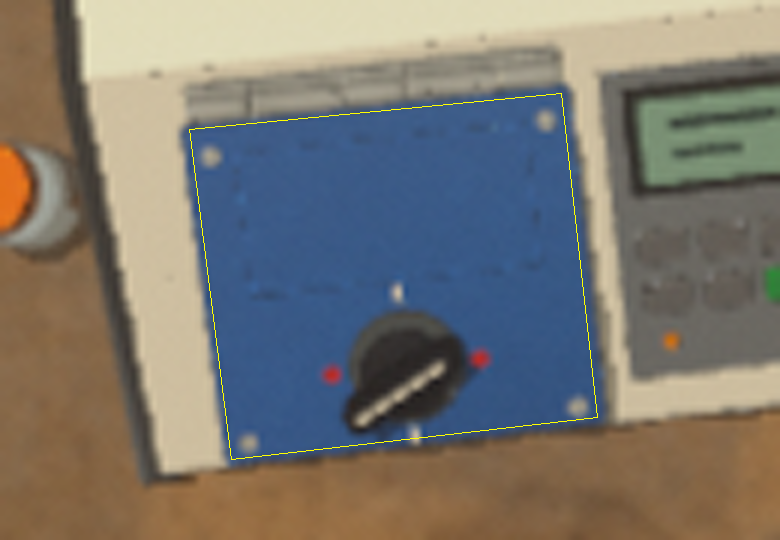

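View pics/side1.png

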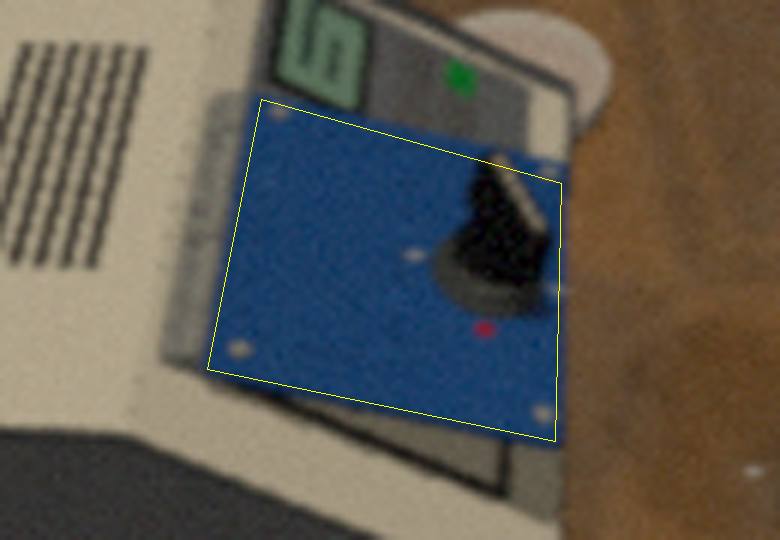

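Both crops show the hatch clearly: the wing's white line runs (362,422)-(442,368) in the top crop, with white marks at (398,292) and (416,432) and red dots at (332,374) and (481,358). I'll fit the hinge pose from the corners and marks.

```bash
cat > fit.py <<'E'
from h import *
from scipy.optimize import least_squares
fs={n:env.grab_frame(n) for n in("side","top")}
org={"top":(201,175),"side":(256,190)}
Z=.004
P={"top":[((185,122),(0,.07,Z)),((566,88),(0,-.07,Z)),((607,425),(-.126,-.07,Z)),((228,467),(-.126,.07,Z))],
"side":[((250,95),(0,-.07,Z)),((203,372),(0,.07,Z)),((562,440),(-.126,.07,Z)),((572,160),(-.126,-.07,Z))]}
c={"top":np.mean([(398,292),(416,432),(332,374),(481,358)],0)}
P["top"].append((c["top"],(-.1,0,Z)))
def frame(p): # hatch axes: pitch about y; x up slope
    t=np.deg2rad(30)-p[4]
    return R.from_euler('z',p[3])*R.from_euler('y',-t), np.array(p[:3])
def res(p):
    r,o=frame(p); e=[]
    for n in P:
        uv=(np.array([a[0] for a in P[n]])+.5)/6-.5+org[n]
        e.append(proj(fs[n],o+r.apply([a[1] for a in P[n]]))-uv)
    return np.r_[np.concatenate(e).ravel(),(p[4]-.28)/.01]
s=least_squares(res,[.63,.09,.15,.1,.28]); p=s.x
print(p,np.round(s.fun,1)); r,o=frame(p)
print('wing_grip',o+r.apply([-.1,0,.034]))
L=[]
for u in((362,422),(442,368)):
    q=(np.array(u)+.5)/6-.5+org["top"]; a,d=ray(fs["top"],*q)
    al,dl=r.inv().apply(a-o),r.inv().apply(d); L.append(al+dl*(.046-al[2])/dl[2])
print('line ends local',L); d=L[1]-L[0]; print('wing angle cw from +x',np.arctan2(-d[1],d[0]),np.linalg.norm(d))
np.save('p.npy',p)
E
python3 fit.py
```

```text
[0.62777704 0.08543429 0.1390871  0.11543063 0.28402869] [-0.9  0.4  1.  -1.   0.5 -0.2 -0.4 -0.1  0.5  1.9 -0.2 -0.6 -0.8 -0.5
  0.4  1.1 -0.5  0.4  0.4]
wing_grip [0.5232655  0.07331659 0.14838756]
line ends local [array([-0.10500355,  0.01505592,  0.046     ]), array([-0.08904947, -0.01470395,  0.046     ])]
wing angle cw from +x 1.0786922550263962 0.03376659419167239
```

```bash
cat >> h.py <<'E'
p0=np.load('p.npy')
try: off=np.load('off.npy')   # in-plane correction of the axis, hatch axes (m)
except Exception: off=np.zeros(3)
S=1
def pose(h,w,q=0,z=.019,sign=None):
    r=R.from_euler('z',p0[3])*R.from_euler('y',-(np.pi/6-h))
    s=S if sign is None else sign
    pos=p0[:3]+r.apply(np.array([-.1,0,.004+z-q])+off)
    y=s*np.array([np.sin(w),np.cos(w),0]); zz=np.array([0,0,-1.])
    M=r.as_matrix()@np.c_[np.cross(y,zz),y,zz]
    return pos,R.from_matrix(M).as_euler('xyz',degrees=True)
def F(h,w):
    f=env.read_state(); r=R.from_euler('z',p0[3])*R.from_euler('y',-(np.pi/6-h))
    l=r.inv().apply(f["force"]); d=np.array([np.cos(w),-np.sin(w)]);a=np.array([np.sin(w),np.cos(w)])
    return np.round([l[:2]@d,l[:2]@a,l[2]],1), np.round(r.inv().apply(f["wrist_torque"])[2],2), round(f["finger_force"],1),round(f["opening"],3),round(f["clock"],2)
E
python3 - <<'E'
from h import *
for s in(1,-1):
  for h,w,z in((.28,1.08,.1),(.28,1.08,.019),(.28,0,.019),(0,-.5,.019),(0,2.05,.019)):
    j=env.inverse_kinematics(*pose(h,w,0,z,s)); print(s,h,w,z,None if j is None else np.round(j,0))
E
```

```text
1 0.28 1.08 0.1 None
1 0.28 1.08 0.019 None
1 0.28 0 0.019 [  28.   11.  -34.   10.  -32. -119.]
1 0 -0.5 0.019 None
1 0 2.05 0.019 None
-1 0.28 1.08 0.1 [ 29.   4. -29.   8. -45.   0.]
-1 0.28 1.08 0.019 [ 28.  11. -34.  10. -32.  -1.]
-1 0.28 0 0.019 [ 28.  11. -34.  10. -32.  61.]
-1 0 -0.5 0.019 None
-1 0 2.05 0.019 None
```

```bash
sed -i 's/^S=1/S=-1/' h.py; python3 - <<'E'
from h import *
for h in(.2,.1,.05,0):
  for w in(-.45,0,.5,1.08,1.6,2.05):
    for s in(1,-1):
      j=env.inverse_kinematics(*pose(h,w,.005 if h==0 else 0,.019,s)); print(h,w,s,None if j is None else np.round(j,0))
E
```

```text
0.2 -0.45 1 [  29.   10.  -41.   18.  -23. -102.]
0.2 -0.45 -1 [ 29.  10. -41.  18. -23.  78.]
0.2 0 1 [  29.   10.  -41.   18.  -23. -128.]
0.2 0 -1 [ 29.  10. -41.  18. -23.  52.]
0.2 0.5 1 [  29.   10.  -41.   18.  -23. -156.]
0.2 0.5 -1 [ 29.  10. -41.  18. -23.  24.]
0.2 1.08 1 [ 29.  10. -41.  18. -23. 170.]
0.2 1.08 -1 [ 29.  10. -41.  18. -23. -10.]
0.2 1.6 1 [ 29.  10. -41.  18. -23. 141.]
0.2 1.6 -1 [ 29.  10. -41.  18. -23. -39.]
0.2 2.05 1 [ 29.  10. -41.  18. -23. 115.]
0.2 2.05 -1 [ 29.  10. -41.  18. -23. -65.]
0.1 -0.45 1 None
0.1 -0.45 -1 None
0.1 0 1 None
0.1 0 -1 None
0.1 0.5 1 None
0.1 0.5 -1 None
0.1 1.08 1 None
0.1 1.08 -1 None
0.1 1.6 1 None
0.1 1.6 -1 None
0.1 2.05 1 None
0.1 2.05 -1 None
0.05 -0.45 1 None
0.05 -0.45 -1 None
0.05 0 1 None
0.05 0 -1 None
0.05 0.5 1 None
0.05 0.5 -1 None
0.05 1.08 1 None
0.05 1.08 -1 None
0.05 1.6 1 None
0.05 1.6 -1 None
0.05 2.05 1 None
0.05 2.05 -1 None
0 -0.45 1 None
0 -0.45 -1 None
0 0 1 None
0 0 -1 None
0 0.5 1 None
0 0.5 -1 None
0 1.08 1 None
0 1.08 -1 None
0 1.6 1 None
0 1.6 -1 None
0 2.05 1 None
0 2.05 -1 None
```

```bash
cat >> h.py <<'E'
def tpose(h,w,q=0,dl=0,z=.019,sign=None):
    # tool leaned by dl (rad) in the wing's plane, back of tool towards wing +x; keeps the grasp point on the axis
    pos,rot=pose(h,w,q,z,sign); s=S if sign is None else sign
    r0=R.from_euler('xyz',rot,degrees=True); g=pos-.019*r0.apply([0,0,1])
    d=R.from_euler('z',p0[3])*R.from_euler('y',-(np.pi/6-h)); ax=d.apply([np.sin(w),np.cos(w),0])
    r1=R.from_rotvec(dl*ax)*r0
    return g+.019*r1.apply([0,0,1]), r1.as_euler('xyz',degrees=True)
E
python3 - <<'E'
from h import *
env.gripper_to(.6)
env.goto(*pose(.28,1.08,0,.12)); print(env.read_state()['clock'])
for h in(.15,.1,.05,0):
  for w in(0,.8,1.57):
    r=[]
    for dl in np.deg2rad(np.arange(-30,31,10)):
      j=env.inverse_kinematics(*tpose(h,w,.005 if h==0 else 0,dl)); r.append('-' if j is None else f'{j[2]:.0f}/{j[3]:.0f}/{j[4]:.0f}/{j[5]:.0f}')
    print(h,w,r)
f=env.grab_frame("side"); cv2.imwrite("pics/s2.png",f["image"])
E
```

```text
4.225
0.15 0 ['-36/-120/-12/-141', '-', '-', '-46/29/-15/42', '-32/7/-34/63', '-23/1/-49/70', '-15/-3/-62/74']
0.15 0.8 ['-', '-', '-', '-46/29/-15/-4', '-30/-5/-32/32', '-20/-18/-46/47', '-12/-25/-59/55']
0.15 1.57 ['-51/64/-41/-91', '-52/64/-30/-86', '-52/58/-20/-76', '-46/29/-15/-48', '-33/-9/-23/-7', '-24/-32/-34/21', '-18/-46/-46/38']
0.1 0 ['-43/-135/-23/-120', '-', '-', '-', '-36/11/-28/59', '-26/2/-44/69', '-17/-2/-57/73']
0.1 0.8 ['-', '-', '-', '-', '-33/-3/-27/30', '-22/-18/-42/48', '-14/-26/-55/57']
0.1 1.57 ['-53/73/-39/-99', '-55/78/-27/-96', '-56/84/-14/-94', '-', '-36/-8/-18/-8', '-25/-35/-31/25', '-19/-49/-44/43']
0.05 0 ['-47/-142/-33/-110', '-', '-', '-', '-40/17/-22/53', '-29/4/-39/67', '-20/-1/-53/72']
0.05 0.8 ['-', '-', '-', '-', '-36/-1/-21/28', '-24/-19/-37/49', '-16/-27/-51/59']
0.05 1.57 ['-56/82/-39/-107', '-57/93/-26/-107', '-57/116/-11/-115', '-', '-39/-7/-12/-9', '-26/-39/-28/30', '-20/-52/-42/48']
0 0 ['-51/-147/-43/-102', '-38/-127/-15/-132', '-', '-', '-47/30/-14/42', '-32/7/-33/64', '-22/0/-48/71']
0 0.8 ['-', '-', '-', '-', '-40/2/-14/24', '-26/-20/-33/51', '-17/-28/-47/62']
0 1.57 ['-57/92/-38/-115', '-59/110/-26/-119', '-', '-', '-', '-26/-44/-26/38', '-21/-56/-41/55']
```

```bash
cat >> h.py <<'E'
D=np.deg2rad(24)
def T(h,w,q=0,z=.019): return tpose(h,w,q,D,z)
E
python3 - <<'E'
from h import *
ok=[(h,w) for h in(.28,.15,.05,0) for w in(-.5,-.25,0,.5,1.08,1.6,2.1) if env.inverse_kinematics(*T(h,w,.006 if h==0 else 0)) is None]
print('bad',ok)
env.goto(*T(.28,1.08,0,.08)); env.dwell(.2); print(F(.28,1.08))
print(env.move_straight(*T(.28,1.08),rate=.06,force_limit=8)); print(F(.28,1.08))
env.gripper_to(0,5); env.dwell(.2); print(F(.28,1.08))
for n in("side","top"):
  f=env.grab_frame(n); u,v=proj(f,pose(.28,0)[0])[0].astype(int); u=np.clip(u,70,570); cv2.imwrite(f"pics/{n}3.png",cv2.resize(f["image"][max(v-50,0):v+50,u-65:u+65],None,fx=5,fy=5))
E
```

```text
bad []
(array([-1.1,  0.3,  0.6]), np.float64(0.2), 0.0, 0.596, 5.09)
False
(array([ 0.3,  0.1, -0.6]), np.float64(0.21), 0.0, 0.601, 6.26)
(array([-2. ,  6.5, -1.4]), np.float64(-0.55), 5.0, 0.137, 7.22)
```

View pics/side3.png

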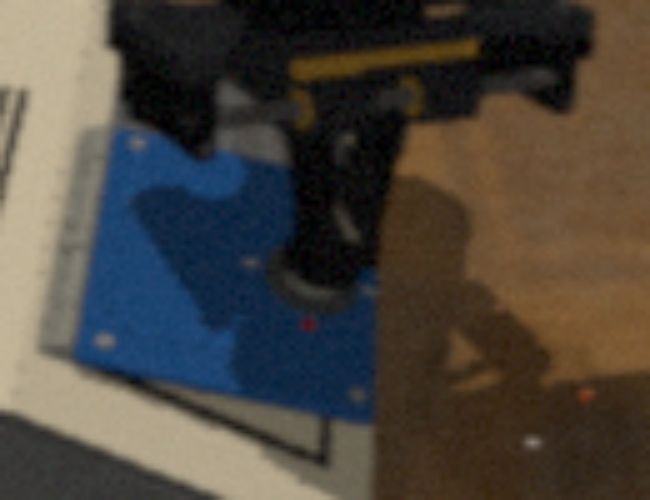

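The side crop shows the fingers clamped on the wing just above the hub at (320,280), and the opening of 11.9 mm matches the wing. The +6.5 N across the wing says the axis lies that way. I'll centre the grasp using the force.

```bash
cat >> h.py <<'E'
def center(h,w,q=0,n=10,step=.0005,tol=1.5):
    global off
    a=np.array([np.sin(w),np.cos(w),0]); prev=0
    for i in range(n):
        env.dwell(.05); fa=F(h,w)[0][1]
        if abs(fa)<tol or fa*prev<0: break
        prev=fa; off=off+a*step*np.sign(fa)
        env.move_straight(*T(h,w,q),rate=.02)
    np.save('off.npy',off); print('off mm',np.round(off*1e3,2),i,F(h,w))
E
python3 - <<'E'
from h import *
center(.28,1.08)
E
```

```text
off mm [3.97 2.12 0.  ] 9 (array([-0.4,  0.5,  1.8]), np.float64(0.16), 5.0, 0.138, 10.07)
```

```bash
python3 - <<'E'
from h import *
env.gripper_to(0,20); print(F(.28,1.08))
for w in(.8,.5):
    print(env.move_straight(*T(.28,w),rate=.05,force_limit=25),w,F(.28,w))
center(.28,.5,n=6,tol=3)
for w in(.25,0):
    print(env.move_straight(*T(.28,w),rate=.05,force_limit=25),w,F(.28,w))
center(.28,0,n=8,tol=3)
E
```

```text
(array([1.2, 0.1, 3.2]), np.float64(0.34), 20.0, 0.135, 10.28)
False 0.8 (array([ 1. , -3.9,  3.1]), np.float64(0.58), 20.0, 0.137, 10.72)
False 0.5 (array([ 1.1, -6. ,  3.4]), np.float64(0.82), 20.0, 0.134, 11.17)
off mm [3.01 0.37 0.  ] 4 (array([-3. , -1.8,  3.2]), np.float64(0.35), 20.0, 0.138, 12.42)
False 0.25 (array([-3.9, -2.9,  3.3]), np.float64(0.45), 20.0, 0.136, 12.82)
False 0 (array([-4.9, -4.6,  2.6]), np.float64(0.5), 20.0, 0.135, 13.22)
off mm [3.01 0.37 0.  ] 0 (array([-4.5, -2.8,  3.4]), np.float64(0.4), 20.0, 0.138, 13.27)
```

```bash
cat >> h.py <<'E'
def hnow():
    # hatch angle from tool position: grasp point about the hinge
    st=env.read_state(); g=np.array(st["position"])-.019*R.from_euler('xyz',st["tool_rot"],degrees=True).apply([0,0,1])
    l=R.from_euler('z',-p0[3]).apply(g-p0[:3]); x,z=-.1+off[0],.042
    # angle of (x,z) rotated by pitch -(30deg-h)
    return np.pi/6-(np.arctan2(l[2],l[0])-np.arctan2(z,x))%(2*np.pi)
def probe(w,h0=.13,h1=0.,lim=9):
    env.move_straight(*T(h0,w),rate=.05); 
    hit=env.move_straight(*T(h1,w),rate=.015,force_limit=lim)
    print('probe',w,'hit',hit,'h',round(hnow(),4),F(h1,w)); return hit
E
python3 - <<'E'
from h import *
print(hnow())
env.move_straight(*T(.2,0),rate=.06,force_limit=15); print(hnow(),F(.2,0))
hit=probe(0)
E
```

```text
0.27714346616090746
0.19973451648853102 (array([-3.7, -5. ,  1.5]), np.float64(0.46), 20.0, 0.134, 13.56)
probe 0 hit True h 0.0603 (array([ 1.3, -0.2,  4.7]), np.float64(-0.01), 20.0, 0.132, 14.45)
```

```bash
python3 - <<'E'
from h import *
hit=env.move_straight(*T(.03,0),rate=.015,force_limit=10); print(hit,hnow(),F(.05,0))
env.dwell(.1); print(hnow(),F(.05,0))
E
```

```text
True 0.05558977125318576 (array([ 1. , -0.1,  5.6]), np.float64(-0.07), 20.0, 0.136, 14.74)
0.056345139920997434 (array([1.5, 0.7, 5.3]), np.float64(-0.02), 20.0, 0.133, 14.84)
```

```bash
python3 - <<'E'
from h import *
for w in(.15,.3,.45,-.15,-.3,-.45):
    if w==-.15: env.move_straight(*T(.13,.15),rate=.05)
    if not probe(w): print('through?'); break
    if hnow()<.04: print('deeper'); break
E
```

```text
probe 0.15 hit True h 0.0635 (array([1.1, 0.6, 4.5]), np.float64(0.03), 20.0, 0.136, 15.78)
probe 0.3 hit True h 0.0643 (array([1.3, 0. , 4. ]), np.float64(0.12), 20.0, 0.132, 16.7)
probe 0.45 hit True h 0.064 (array([2. , 1.5, 3.3]), np.float64(0.09), 20.0, 0.136, 17.62)
probe -0.15 hit False h 0.004 (array([-1.8, -3. ,  7.2]), np.float64(0.46), 20.0, 0.137, 19.61)
through?
```

```bash
python3 - <<'E'
from h import *
w=-.15
env.gripper_to(0,45)
def z():
    st=env.read_state(); g=np.array(st["position"])-.019*R.from_euler('xyz',st["tool_rot"],degrees=True).apply([0,0,1])
    return (R.from_euler('z',p0[3])*R.from_euler('y',-np.pi/6)).inv().apply(g-p0[:3])*1e3
for q in np.arange(0,.0095,.001):
    hit=env.move_straight(*T(0,w,q),rate=.015,force_limit=12); env.dwell(.05)
    f=F(0,w); print(round(q,4),hit,z().round(2),f)
    if hit or f[0][2]>19: break
E
```

```text
0.0 False [-97.54  -0.51  42.71] (array([-1.3, -3.2,  7.3]), np.float64(0.4), 45.0, 0.136, 20.12)
0.001 False [-97.7   -0.5   41.61] (array([-1.9, -3.3,  7.4]), np.float64(0.45), 45.0, 0.136, 20.43)
0.002 False [-97.78  -0.49  40.69] (array([-3.2, -2.3,  7.9]), np.float64(0.44), 45.0, 0.13, 20.73)
0.003 False [-97.8   -0.49  39.82] (array([-2.5, -1.7,  8.7]), np.float64(0.38), 45.0, 0.132, 21.02)
0.004 False [-97.79  -0.48  38.85] (array([-2.9, -1.7, 10.2]), np.float64(0.38), 45.0, 0.134, 21.32)
0.005 False [-97.79  -0.49  37.82] (array([-3.2, -1.9,  9.1]), np.float64(0.26), 45.0, 0.133, 21.62)
0.006 False [-97.77  -0.44  36.86] (array([-3.4, -1.9,  9.3]), np.float64(0.21), 45.0, 0.132, 21.93)
0.007 False [-97.8   -0.48  35.96] (array([-2.7, -1.9, 10.1]), np.float64(0.23), 45.0, 0.139, 22.23)
0.008 False [-97.81  -0.48  35.06] (array([-2.9, -1.4, 10.7]), np.float64(0.19), 45.0, 0.135, 22.52)
0.009 False [-97.78  -0.49  34.44] (array([-2.4,  0. , 14.5]), np.float64(0.16), 45.0, 0.136, 22.82)
```

```bash
python3 - <<'E'
from h import *
Q=.0092
print(env.move_straight(*T(0,-.15,Q),rate=.015,force_limit=15),F(0,-.15))
for w in(.05,.25,.45,.65,.85,1.05,1.25,1.42):
    hit=env.move_straight(*T(0,w,Q),rate=.05,force_limit=20); f=F(0,w); print(w,hit,f)
    if hit: break
    if abs(f[0][1])>7: center(0,w,Q,n=4,tol=4)
E
```

```text
False (array([-2.2, -1.8, 16.1]), np.float64(0.1), 45.0, 0.134, 23.07)
0.05 False (array([-3. , -0.3, 15.2]), np.float64(0.05), 45.0, 0.135, 23.43)
0.25 False (array([-4.7, -0.3, 16.2]), np.float64(0.06), 45.0, 0.134, 23.77)
0.45 False (array([-4.4, -0.2, 15.7]), np.float64(0.17), 45.0, 0.136, 24.12)
0.65 False (array([-4.4, -0. , 15.6]), np.float64(0.26), 45.0, 0.134, 24.48)
0.85 False (array([-4.2, -1. , 13.7]), np.float64(0.32), 45.0, 0.133, 24.82)
1.05 False (array([-4.4, -0.1, 14.6]), np.float64(0.43), 45.0, 0.132, 25.18)
1.25 False (array([-4.2, -1.7, 13.7]), np.float64(0.48), 45.0, 0.134, 25.52)
1.42 False (array([-4.4, -1.3, 13.9]), np.float64(0.53), 45.0, 0.134, 25.84)
```

```bash
python3 - <<'E'
from h import *
w=1.42
for q in(.008,.007,.0065,.006,.0055,.005,.0045,.004):
    hit=env.move_straight(*T(0,w,q),rate=.015,force_limit=14); env.dwell(.05); f=F(0,w); print(q,hit,f)
    if hit or f[0][2]<0: break
E
```

```text
0.008 False (array([-3.3, -0.7, 11.5]), np.float64(0.5), 45.0, 0.133, 26.14)
0.007 False (array([-2.8, -1.8, 10.4]), np.float64(0.56), 45.0, 0.134, 26.44)
0.0065 False (array([-3.5, -1.8, 10. ]), np.float64(0.52), 45.0, 0.131, 26.74)
0.006 False (array([-4.2, -0.7,  9.5]), np.float64(0.52), 45.0, 0.132, 27.04)
0.0055 False (array([-3.5, -1.3,  9.4]), np.float64(0.55), 45.0, 0.134, 27.34)
0.005 False (array([-4.2, -0.1,  8.9]), np.float64(0.54), 45.0, 0.136, 27.64)
0.0045 False (array([-3.8, -0.8,  8.7]), np.float64(0.52), 45.0, 0.134, 27.94)
0.004 False (array([-3.4, -0.1,  7.7]), np.float64(0.5), 45.0, 0.137, 28.24)
```

```bash
python3 - <<'E'
from h import *
w=1.42
for q in(.0035,.003,.0025,.002):
    hit=env.move_straight(*T(0,w,q),rate=.015,force_limit=10); env.dwell(.05); f=F(0,w); print(q,hit,f)
    if hit or f[0][2]<3: break
E
```

```text
0.0035 False (array([-5.1, -1.4,  7. ]), np.float64(0.56), 45.0, 0.132, 28.54)
0.003 False (array([-4.5, -0.1,  3.6]), np.float64(0.47), 45.0, 0.133, 28.84)
0.0025 False (array([-4.6,  0.8,  0.7]), np.float64(0.4), 45.0, 0.131, 29.14)
```

```bash
python3 - <<'E'
from h import *
env.gripper_to(.5); 
st=env.read_state(); r=R.from_euler('xyz',st["tool_rot"],degrees=True)
env.move_straight(np.array(st["position"])-.11*r.apply([0,0,1]),rate=.1,force_limit=15)
p=np.array(env.read_state()["position"]); env.move_straight([p[0]-.08,p[1]-.1,p[2]+.12],rate=.15); print(F(0,0))
o=[]
for n in("side","top"):
    f=env.grab_frame(n); u,v=proj(f,pose(0,0)[0])[0].astype(int)
    o.append(cv2.resize(f["image"][v-60:v+60,u-80:u+80],(400,300)))
    for t in("bottle_small","pot_salt","petri_2"): print(n,t,[np.round(d["xyz"],3) for d in env.search_frame(f,t)[:1]])
cv2.imwrite("pics/end.png",np.hstack(o))
E
```

```text
(array([-0.6,  0.3, -1.1]), np.float64(0.35), 0.0, 0.503, 32.54)
side bottle_small [array([0.599, 0.251, 0.06 ])]
side pot_salt []
side petri_2 [array([ 0.54 , -0.181,  0.012])]
top bottle_small [array([0.599, 0.226, 0.088])]
top pot_salt [array([ 0.674, -0.121,  0.076])]
top petri_2 [array([ 0.553, -0.16 ,  0.014])]
```

View pics/end.png

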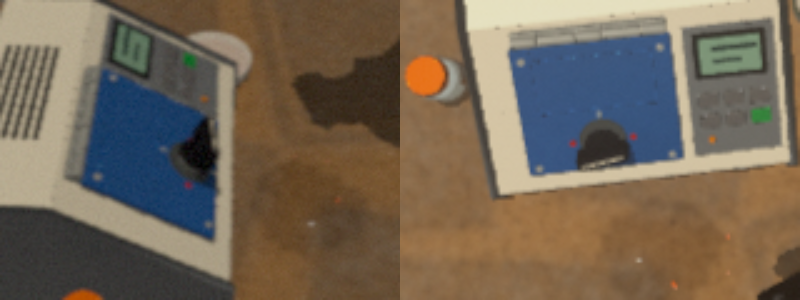

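The hatch lies flush with the face in both views. The wing sits across, near the red dots (top panel, ~(603,155)). The bottle, pot and dish haven't moved, and the arm is clear.

```bash
python3 -c "
from workcell import env
print(env.close_job())"
```

```text
the job is handed in; nothing more can be done
None
```

The hatch is shut and locked, and the job is handed in: the bar dropped through with the wing at about -0.15 rad, a quarter turn clockwise brought the wing across near the red dots, it sprang out into its detent, and the bottle, pot and dish were not moved (about 33 s used).

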